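Unclip the print scraper and lay it in its tool tray

ROBOT

A 7-joint arm with a two-finger parallel gripper is mounted at the origin on the work surface. World frame = base frame: x ahead of the robot, y to its left, z up, the work surface at z = 0. Lengths are in m, angles in rad, forces in N, time in s.
With the tool pointing down it reaches from about 0.4 to 0.85 m from the base axis. Payload 4.5 kg.
Tool frame: the origin (TCP) lies at the very end of the fingers, on their centre line; the grasp point (between the pads) lies 19 mm behind it (grip_point_offset is the distance from the TCP to the grasp point, in m); z points along the fingers, y is the line along which they close (so a half turn about z gives the same grasp; the last joint's range is limited). The gripper opens to 88 mm and grips with 3 to 60 N. Pads are 18 mm wide; open, the fingers measure 123 mm over their backs; the gripper's body (75 mm by 187 mm) begins 45 mm behind the grasp point.
Start: joints at [1.208, 0.689, -0.195, 1.565, 0.157, 0.902, -0.215], TCP at [0.242, -0.576, 0.239] pointing down, gripper open.
Joint ranges: [-3.01, 3.01], [-0.46, 2.08], [-1.47, 1.51], [0.13, 2.56], [-1, 4.14], [0.04, 2.09], [-2.66, 2.66]. Speed limits (rad/s): [2.57, 2.57, 3.14, 3.14, 3.14, 3.14, 3.14].

INTERFACE

Orientations are given as a unit quaternion [x, y, z, w].
In Python, from plant import get_state, snapshot, camera_params, finish_job, grip_point_offset gives the robot as it stands.
- The arm moves only by the tool inch_along, called as name([rows], argument=value, ...), one row to a line, values as JSON. Schema: {"type":"object","properties":{"ticks":{"type":"array","items":{"type":"array","items":{"type":"number"},"minItems":7,"maxItems":7},"minItems":1,"maxItems":10},"grip_force":{"type":"number"},"only":{"type":"string"},"quiet":{"type":"boolean"},"lines":{"type":"string"}},"required":["ticks"],"additionalProperties":false}. ticks is a list of rows, 1 to 10 of them, each of 7 numbers: the opening from 0.0 (shut) to 1.0 (fully open), then dx, dy, dz in fractions of the full range, 1 being 0.5 m, then a rotation vector rx, ry, rz in a scale on which 1.0 is 4 rad; each row is the pose to reach, as a shift and turn from the pose commanded when the call began, along the tool's axes at that moment; what a row does not reach only later rows make up. A row lasts 1/10 s, in which the tool goes at most 0.05 m and 0.15 rad, less where a joint would pass 70% of its speed; a pose out of reach is approached as far as the arm can. The fingers move at their own pace and stop on an object; grip_force is the grip in N (left out, the last holds). Time passes only in rows, so rows that do not move let the fingers close. The tool returns the time, the measured TCP pose, the force, the opening and the grip force at its end. only (a regular expression) keeps the lines of the reply that match it, lines (a string "A,B") keeps lines A to B, and quiet returns only ok. Shift and turn numbers lie between -1 and 1, and a call with a number outside is refused. Input that does not fit is refused with a message, and nothing moves.
- get_state(): the state, without advancing time (a new reading comes with each control period).
- snapshot(name): name is "scene" or "side" or "wrist"; returns (picture, depth): 420x560x3 uint8, red, green, blue; 420x560 float32, m along the optical axis (not along the pixel's ray), 0 where there is no reading.
- camera_params(name): a dict with "fx", "fy", "cx", "cy" (pixels), "rvec" (rotation vector, rad) and "tvec" (3), from world to camera coordinates, as OpenCV has them. Camera axes: x right, y down, z forward; pixel columns grow to the right and rows downward; lengths in m; the calibration is good to about 2 mm. A picture is of the moment at which its call begins: read the wrist's pose just before it. camera_params takes no time and is no camera call; for the wrist camera it gives the pose at the moment of the call.
- finish_job(): hands the job in; it is judged then, once.
The state is a dict: "clock": time; "q": joint angles; "qd": joint speeds; "joint_torque": joint torques, N m; "tool_pos": TCP position; "eef_rot": TCP orientation; "contact_force": force on the tool from outside, world axes, zero at the start; "moment": the same for the moment, N m; "opening": opening from 0.0 (shut) to 1.0 (fully open); "finger_force": force on a finger pad.
Only numpy, scipy, OpenCV 4.12 (cv2) and the standard library are available. Lean on these libraries where they do the work, as an engineer would, in place of code of your own. Each camera call takes 0.05 s, during which the arm holds its last target. There are 200 camera calls.

TASK

Pull the broad-bladed print scraper up out of its spring clips on the bench rack and lay it flat in the wide pocket of the wooden tool tray, its handle end in the slot between the two dark key blocks and its blade at the other end. Set it down, do not let it fall, and leave the narrow spatula and the brush clipped where they are.

Things in the scene. Friction and masses are not known exactly. Their poses are not given: they have to be found in the camera images.
- scraper: Print scraper, about 150 g: wooden handle 125 x 20 wide x 18 high, steel collar 12 long (34 wide), steel blade 55 long x 60 wide x 3 thick. Handle and blade undersides are in one plane. Origin: underside of the handle, middle of its length and width; x along the handle to the blade (handle -62.5 to 62.5, blade 73 to 128), z up. Centre of mass about 30 mm from the origin towards the blade.
- scraper_grip (a point): Middle of the scraper's handle, 9 mm above its underside, midway between the two clips: the place to grip, fingers closing across the handle (y). Fingertips about 6 mm above the underside work both in the rack and in the tray.
- scraper_tip (a point): Middle of the scraper blade's front edge, 128 mm from the scraper's origin along x.
- spatula: Narrow spatula in another station of the rack, same handle and origin as the scraper, steel blade only 16 wide x 70 long.
- brush: Flat brush in another station of the rack, same handle and origin, steel ferrule 34 wide and tan bristle block 30 wide.
- rack: Clip rack fixed to the bench: plywood base 130 (x) x 280 (y) x 10 high, origin at the centre of its underside. Two rails 16 wide run along y at x = -42 and 42, 68 mm clear between. Three stations at y = -90, 0, 90 hold one tool each, in any order, along the rack's x, heads to +x, handle undersides 50 mm above the bench (40 mm above the base).
- clips (a point): Middle of the rack at the height of the handles' undersides (z 50). At each rail a handle lies between cheeks (1.5 mm play a side) under two sideways-sprung steel noses that overhang its top edges. Posts reach z 84, 32 mm either side of the handle's middle. A straight pull up takes about 8 to 13 N in all, within the first 5 mm; tools are clear at underside z 90. Grip with 30 N or more.
- tray: Wooden tool tray fixed to the bench, 232 (x) x 184 (y), walls 26 high, floor 6 thick; origin at the centre of its underside. Pockets run along x: a wide one (216 x 90, empty) on the -y side and two narrow ones on the +y side, holding a hobby knife and a steel bar.
- pocket (a point): Centre of the wide pocket's floor (z 6), 40 mm from the tray's origin towards -y, axes as the tray. Two dark key blocks, 16 high and 25 long, fill the corners of its -x end, leaving a 44 mm slot for the handle. Well placed, the scraper's origin is 32 mm from here towards -x, its x axis along the tray's x.
Not all that is in view belongs to the job. What is shaped like the scraper but blue or orange is not meant.

How it is judged:
By the outcome, as a careful person would: the job done as asked, in the order asked, and still so for the second after the job is handed in, with the robot touching nothing.
It also fails if it takes over 38 s, if anything falls off the work surface, if the arm or the gripper's body presses on something with over 40 N, if the wrist force passes 120 N, or if a joint passes its speed limit or range.

## Working session

There is one attempt and no reset: what is moved stays moved. The work goes in short steps, Python scripts to look and compute and a tool call to move; the robot and the scene stay as the last step left them, time stands still between calls to the robot, and variables do not carry over. Pictures are saved under pics/ and viewed, at most 10 in all, crops included, and the job is handed in when it is done.

```bash
ls; mkdir -p pics
```

Create h.py:
```python
import numpy as np, cv2
from scipy.spatial.transform import Rotation as R
from plant import *
def world(p,d,c):
    # pixel arrays -> world map
    u,v=np.meshgrid(np.arange(560),np.arange(420))
    P=np.stack([(u-c['cx'])/c['fx']*d,(v-c['cy'])/c['fy']*d,d],-1)
    return (P-np.array(c['tvec']).ravel())@R.from_rotvec(np.array(c['rvec']).ravel()).as_matrix()
def snap(n,tag):
    c=camera_params(n); p,d=snapshot(n)
    cv2.imwrite(f'pics/{tag}.png',p[:,:,::-1]); np.savez(f'{tag}.npz',p=p,d=d,W=world(p,d,c))
    return p,d,c
```

Run:
```python
from h import *
for n in('scene','side'):
    p,d,c=snap(n,n+'0'); print(n,c)
s=get_state(); print(s, grip_point_offset)
a=cv2.imread('pics/scene0.png')
cv2.imwrite('pics/scene0b.png',cv2.resize(a,(800,600),interpolation=cv2.INTER_CUBIC))
```

```text
pics
scene {'fx': 409.8323336658925, 'fy': 409.8323336658925, 'cx': 280.440285706953, 'cy': 209.66629970884748, 'rvec': array([ 1.00074506,  2.64167684, -0.82344414]), 'tvec': array([ 0.30277701, -0.27117438,  1.52181901])}
side {'fx': 491.69432525848765, 'fy': 491.69432525848765, 'cx': 281.37154293601714, 'cy': 208.63689603404308, 'rvec': array([ 0.66722457, -2.42497597,  1.37926965]), 'tvec': array([0.44681727, 0.12789301, 1.11028441])}
{'clock': 0.1, 'q': array([ 1.20780193,  0.68990214, -0.19455185,  1.5662349 ,  0.15726695,
        0.90248283, -0.21507277]), 'qd': array([ 1.41962747e-03, -1.69455567e-03, -2.90015433e-04, -1.24012989e-03,
        3.76326032e-04,  1.40452367e-05,  6.32004484e-04]), 'joint_torque': array([-2.96604820e-03, -5.28499174e+01, -1.27132941e+00, -1.53835684e+01,
       -5.25315839e-02,  1.99581518e-03,  7.49242554e-05]), 'tool_pos': array([ 0.24130639, -0.57592658,  0.23799112]), 'eef_rot': array([ 9.80372878e-01,  1.97150571e-01, -1.96287739e-04, -7.95561008e-04]), 'contact_force': array([-0.36007167, -0.18866693, -0.39820553]), 'moment': array([0.00749815, 0.0058198 , 0.05525816]), 'finger_force': 0.0, 'opening': 0.9990704454526029} 0.0187
```

View pics/scene0b.png

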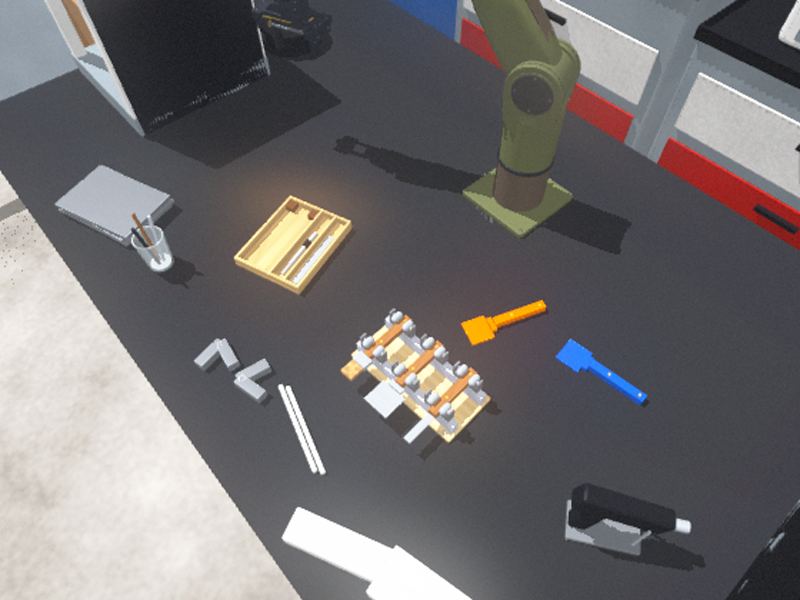

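View pics/side0.png

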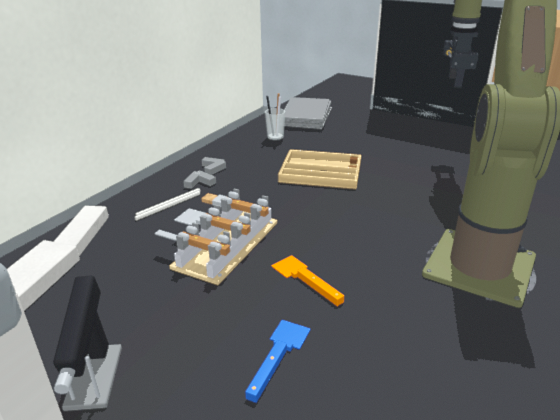

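The scraper is in the middle station: its broad blade shows at about (385,400) in the enlarged scene picture. The tray is at about (293,243). Next I'll enlarge both.

Run:
```python
from h import *
a=cv2.imread('pics/scene0.png')
f=lambda x,y:cv2.resize(a[y:y+110,x:x+110],(400*2//2*1,400),interpolation=cv2.INTER_CUBIC)
f2=lambda x,y:cv2.resize(a[y:y+120,x:x+80],(400,600),interpolation=cv2.INTER_CUBIC)
# left: tray x160..250,y133..208 ; right: rack
t=cv2.resize(a[130:210,160:250],(450,400),interpolation=cv2.INTER_CUBIC)
r=cv2.resize(a[212:316,235:348],(565,520),interpolation=cv2.INTER_CUBIC)
cv2.imwrite('pics/tray.png',t);cv2.imwrite('pics/rack.png',r)
W=np.load('scene0.npz')['W']
print(np.round(W[::1][[280,275,285],[269,265,272]],4), W[170,200],W[300,200])
```

```text
[[0.6465 0.2295 0.0512]
 [0.645  0.2104 0.0512]
 [0.6498 0.2462 0.0503]] [ 0.54404426 -0.26557595  0.0049297 ] [0.93350532 0.62191572 1.10586221]
```

View pics/tray.png

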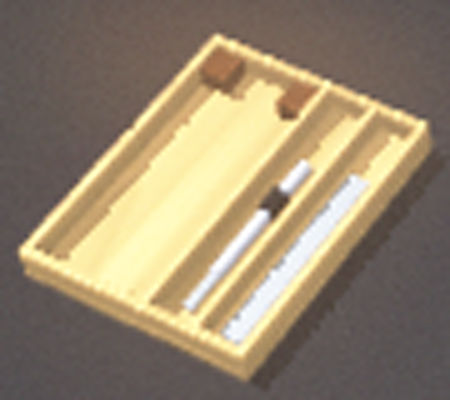

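View pics/rack.png

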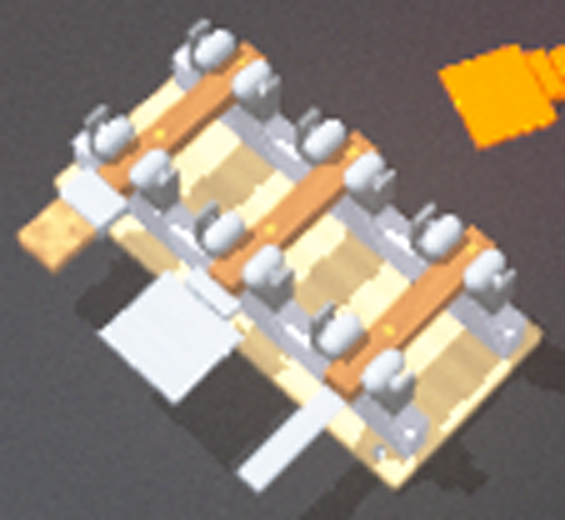

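Tray crop: rim corners are at (215,36), (428,130), (245,355) and (20,255), with the key blocks at the upper (-x) end. Rack crop: scraper blade corners are at (100,333), (178,402), (243,340) and (170,270), and the handle runs from (228,280) to (362,145).

Add to h.py:
```python
def ray(u,v,z,c):
    M=R.from_rotvec(np.array(c['rvec']).ravel()).as_matrix(); t=np.array(c['tvec']).ravel()
    o=-M.T@t; r=M.T@np.array([(u-c['cx'])/c['fx'],(v-c['cy'])/c['fy'],1]); return o+r*(z-o[2])/r[2]
```

Run:
```python
from h import *
c=camera_params('scene'); c2=camera_params('side')
def P(pts,off,z): return np.array([ray((x+.5)/5-.5+off[0],(y+.5)/5-.5+off[1],z,c) for x,y in pts])
np.set_printoptions(precision=4,suppress=True)
print('tray',P([(217,36),(428,130),(245,355),(20,255)],(160,130),.026))
B=P([(100,333),(178,402),(243,340),(170,270)],(235,212),.053); print('blade',B)
print('base',P([(398,488),(540,335)],(235,212),.010))
print('hmid',P([(272,230)],(235,212),.068), 'mid of edges',P([(255,222),(281,247)],(235,212),.068))
# depth-based fits
z=np.load('scene0.npz');W=z['W'];p=z['p']
# tray rim points
u,v=np.meshgrid(np.arange(560),np.arange(420))
m=(u>160)&(u<250)&(v>130)&(v<210)&(W[...,2]>.021)&(W[...,2]<.032)
r=cv2.minAreaRect(W[m][:,:2].astype(np.float32)*1000);print('rim',m.sum(),r,np.median(W[m][:,2]))
# handles by colour
p=p.astype(int);hm=(p[...,0]>140)&(p[...,1]<130)&(p[...,2]<80)&(u>240)&(u<345)&(v>215)&(v<310)&(W[...,2]>.06)&(W[...,2]<.075)
n,l,s,ce=cv2.connectedComponentsWithStats(hm.astype(np.uint8))
for i in range(1,n):
    if s[i,4]>40:
        Q=W[l==i][:,:2]; rr=cv2.minAreaRect(Q.astype(np.float32)*1000); print(s[i,4],Q.mean(0),rr,np.median(W[l==i][:,2]),ce[i])
bm=(u>253)&(u<286)&(v>262)&(v<296)&(W[...,2]>.045)&(W[...,2]<.058)
print('bl',cv2.minAreaRect(W[bm][:,:2].astype(np.float32)*1000),np.median(W[bm][:,2]))
# side view check: tray & rack via depth
z=np.load('side0.npz');W=z['W']
m=(u>270)&(u<370)&(v>140)&(v<195)&(W[...,2]>.021)&(W[...,2]<.032)
print('rim side',cv2.minAreaRect(W[m][:,:2].astype(np.float32)*1000),np.median(W[m][:,2]))
s=get_state();print(R.from_quat(s['eef_rot']).as_matrix())
```

```text
tray [[ 0.4526 -0.3709  0.026 ]
 [ 0.3949 -0.1966  0.026 ]
 [ 0.6051 -0.1234  0.026 ]
 [ 0.6699 -0.2924  0.026 ]]
blade [[0.6736 0.1993 0.053 ]
 [0.6676 0.2595 0.053 ]
 [0.6166 0.2555 0.053 ]
 [0.619  0.1955 0.053 ]]
base [[0.5984 0.3645 0.01  ]
 [0.4727 0.3526 0.01  ]]
hmid [[0.5638 0.2209 0.068 ]] mid of edges [[0.5676 0.2107 0.068 ]
 [0.5672 0.2323 0.068 ]]
rim 738 ((529.5879516601562, -248.53219604492188), (234.62989807128906, 188.5491180419922), 19.918231964111328) 0.024733847239882423
bl ((632.526611328125, 225.0159912109375), (79.6126480102539, 60.9251823425293), 4.399344444274902) 0.052332075637095826
rim side ((527.4912109375, -246.3195037841797), (231.4677734375, 196.52957153320312), 19.380226135253906) 0.02461758466914632
[[ 0.9223  0.3866 -0.0007]
 [ 0.3866 -0.9223  0.0015]
 [-0.0001 -0.0016 -1.    ]]
```

The rows are not in the units I measure in: shifts go in shares of 0.5 m and turns go in shares of 4 rad. I convert before sending: 0.38 m / 0.5 = 0.76, -0.19 m / 0.5 = -0.38, 0.05 rad / 4 = 0.0125.

inch_along([
  [1,0.76,-0.38,-0.06,0,0,0.0125],
  [1,0.76,-0.38,-0.06,0,0,0.0125],
  [1,0.76,-0.38,-0.06,0,0,0.0125],
  [1,0.76,-0.38,-0.06,0,0,0.0125],
  [1,0.76,-0.38,-0.06,0,0,0.0125],
  [1,0.76,-0.38,-0.06,0,0,0.0125],
  [1,0.76,-0.38,-0.06,0,0,0.0125],
  [1,0.76,-0.38,-0.06,0,0,0.0125],
  [1,0.76,-0.38,-0.06,0,0,0.0125],
  [1,0.76,-0.38,-0.06,0,0,0.0125],
])

```text
clock: 1.1
tool_pos: [0.5221, -0.2489, 0.2687]
eef_rot: [0.984, 0.177, 0.001, -0.001]
contact_force: [0.2, 0.1, 0.7]
opening: 1.0
finger_force: 0.0
```

Run:
```python
from h import *
p,d,c=snap('wrist','w1'); print(c); print(get_state()['tool_pos'],get_state()['qd'].max())
```

```text
{'fx': 314.4108580341449, 'fy': 314.4108580341449, 'cx': 275.02411112700764, 'cy': 208.5244326312827, 'rvec': array([-2.40125113,  1.6674357 ,  0.21647274]), 'tvec': array([-0.41518939,  0.34759774,  0.52009168])}
[ 0.51970695 -0.25209768  0.26842276] 0.05782679062703496
```

View pics/w1.png

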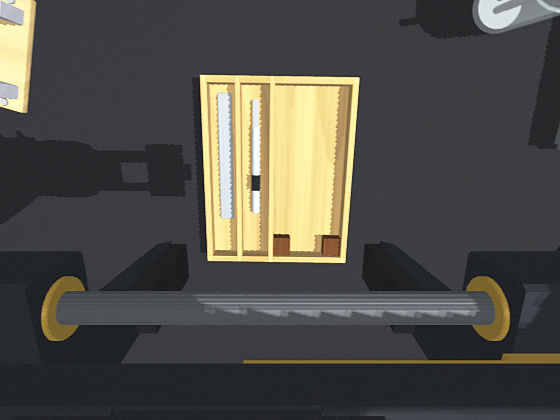

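The tray rim corners are at (200,76), (359,77), (346,262) and (208,261), with the key blocks at the lower end. Next I'll compute the tray pose and move over the rack.

Run:
```python
from h import *
np.set_printoptions(precision=4,suppress=True)
c=camera_params('wrist'); z=np.load('w1.npz');W=z['W']
Q=np.array([ray(x,y,.026,c) for x,y in [(200,76),(359,77),(346,262),(208,261)]])
print(Q,Q.mean(0)); 
for a,b in((3,0),(2,1),(1,0),(2,3)): e=Q[b]-Q[a]; print(np.linalg.norm(e),np.degrees(np.arctan2(e[1],e[0])))
u,v=np.meshgrid(np.arange(560),np.arange(420))
m=(u>185)&(u<370)&(v>65)&(v<270)&(W[...,2]>.021)&(W[...,2]<.032)
print('rim',cv2.minAreaRect(W[m][:,:2].astype(np.float32)*1000),np.median(W[m][:,2]),get_state()['tool_pos'])
```

```text
[[ 0.6033 -0.1296  0.026 ]
 [ 0.6654 -0.3013  0.026 ]
 [ 0.4486 -0.3793  0.026 ]
 [ 0.3864 -0.2058  0.026 ]] [ 0.5259 -0.254   0.026 ]
0.22995051309854367 19.34682237713955
0.23033100199686604 19.802472745518333
0.18259609305228272 109.86173640380981
0.1844247876061577 109.74068212324497
rim ((529.3173828125, -249.32101440429688), (232.7024383544922, 184.33340454101562), 19.65619468688965) 0.02523795059646015 [ 0.5197 -0.2521  0.2684]
```

inch_along([
  [1,0.344,-0.888,0.04,0,0,0.067],
  [1,0.344,-0.888,0.04,0,0,0.067],
  [1,0.344,-0.888,0.04,0,0,0.067],
  [1,0.344,-0.888,0.04,0,0,0.067],
  [1,0.344,-0.888,0.04,0,0,0.067],
  [1,0.344,-0.888,0.04,0,0,0.067],
  [1,0.344,-0.888,0.04,0,0,0.067],
  [1,0.344,-0.888,0.04,0,0,0.067],
  [1,0.344,-0.888,0.04,0,0,0.067],
  [1,0.344,-0.888,0.04,0,0,0.067],
])

```text
clock: 2.15
tool_pos: [0.5289, 0.2248, 0.2482]
eef_rot: [0.999, 0.041, -0.0, -0.001]
contact_force: [0.2, -0.6, -0.1]
opening: 1.001
finger_force: 0.0
```

inch_along([
  [1,0,0,0,0,0,0],
  [1,0,0,0,0,0,0],
])

```text
clock: 2.35
tool_pos: [0.5296, 0.2194, 0.2482]
eef_rot: [0.999, 0.038, -0.0, 0.001]
contact_force: [0.9, -0.8, 0.1]
opening: 0.997
finger_force: 0.0
```

Run:
```python
from h import *
p,d,c=snap('wrist','w2'); print(get_state()['tool_pos'])
```

```text
[0.52987975 0.218372   0.24843097]
```

View pics/w2.png

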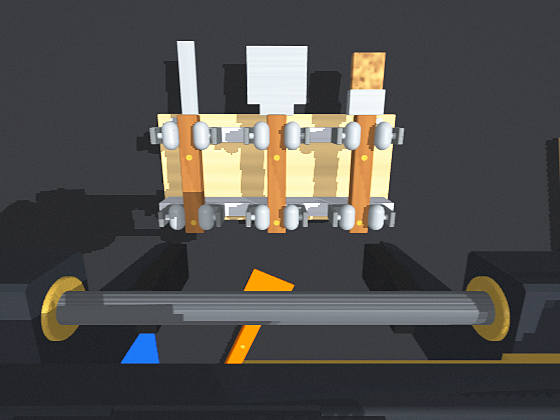

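The wrist picture shows the scraper in the middle. Its blade front edge runs from (246,46) to (307,46), its blade rear edge is at about row 103, and the handle spans columns 267–286 from row 115 to its butt at row 232.

Run:
```python
from h import *
np.set_printoptions(precision=4,suppress=True)
c=camera_params('wrist'); z=np.load('w2.npz');W=z['W'];p=z['p'].astype(int)
t=ray(276.5,45.5,.053,c); b=ray(277,232.5,.068,c)
print('tip',t,'butt',b, np.linalg.norm((t-b)[:2]), np.degrees(np.arctan2(*(t-b)[1::-1])))
u,v=np.meshgrid(np.arange(560),np.arange(420))
m=(u>262)&(u<292)&(v>110)&(v<238)&(W[...,2]>.062)&(W[...,2]<.074)&(p[...,0]-p[...,2]>50)
r=cv2.minAreaRect(W[m][:,:2].astype(np.float32)*1000);print('handle',m.sum(),r,np.median(W[m][:,2]))
m=(u>240)&(u<312)&(v>40)&(v<102)&(W[...,2]>.045)&(W[...,2]<.06)
print('blade',cv2.minAreaRect(W[m][:,:2].astype(np.float32)*1000),np.median(W[m][:,2]))
print(ray(276.5,175,.068,c)) 
for y in(130,160,190,225): 
    k=np.where((p[y,:,0]-p[y,:,2]>60)&(abs(np.arange(560)-277)<16)&(W[y,:,2]>.06))[0]; print(y,k.min(),k.max(),ray((k.min()+k.max())/2,y,.068,c))
s=get_state(); M=R.from_quat(s['eef_rot']).as_matrix(); print(s['tool_pos'],M)
```

```text
tip [0.6716 0.2273 0.053 ] butt [0.4827 0.2122 0.068 ] 0.1894559484682745 4.565587052280147
handle 2038 ((543.9241333007812, 218.5597686767578), (123.41290283203125, 20.046646118164062), 4.110846996307373) 0.06742789188705203
blade ((645.3743286132812, 226.4950408935547), (51.99327087402344, 60.10721206665039), 4.52522087097168) 0.05245184938640679
[0.5458 0.2176 0.068 ]
130 270 283 [0.5912 0.2212 0.068 ]
160 267 286 [0.5613 0.2188 0.068 ]
190 268 285 [0.5299 0.2164 0.068 ]
225 269 283 [0.4912 0.2139 0.068 ]
[0.5299 0.2184 0.2484] [[ 0.9972  0.075  -0.0004]
 [ 0.075  -0.9972 -0.0027]
 [-0.0006  0.0027 -1.    ]]
```

In the tool's units: 0.192 m / 0.5 = 0.384, 0.05 m / 0.5 = 0.1.

inch_along([
  [1,0.028,0.002,0.1,0,0,0],
  [1,0.028,0.002,0.2,0,0,0],
  [1,0.028,0.002,0.28,0,0,0],
  [1,0.028,0.002,0.34,0,0,0],
  [1,0.028,0.002,0.384,0,0,0],
  [1,0.028,0.002,0.384,0,0,0],
  [1,0.028,0.002,0.384,0,0,0],
  [1,0.028,0.002,0.384,0,0,0],
])

```text
clock: 3.2
tool_pos: [0.5449, 0.2209, 0.0583]
eef_rot: [0.999, 0.039, 0.001, -0.0]
contact_force: [0.6, 0.4, -0.0]
opening: 1.001
finger_force: 0.0
```

inch_along([
  [0,0,0,0,0,0,0],
  [0,0,0,0,0,0,0],
  [0,0,0,0,0,0,0],
  [0,0,0,0,0,0,0],
  [0,0,0,0,0,0,0],
  [0,0,0,0,0,0,0],
  [0,0,0,0,0,0,0],
  [0,0,0,0,0,0,0],
], grip_force=50)

```text
clock: 4.0
tool_pos: [0.5435, 0.2217, 0.0566]
eef_rot: [0.999, 0.039, -0.0, 0.0]
contact_force: [0.6, 0.1, 0.2]
opening: 0.298
finger_force: 0.0
```

inch_along([
  [0,0,0,0,0,0,0],
  [0,0,0,0,0,0,0],
  [0,0,0,0,0,0,0],
  [0,0,0,0,0,0,0],
], grip_force=50)

```text
clock: 4.4
tool_pos: [0.5436, 0.22, 0.0567]
eef_rot: [0.999, 0.039, -0.0, 0.001]
contact_force: [0.6, -5.6, 1.2]
opening: 0.219
finger_force: 50.0
```

inch_along([
  [0,0,0.002,0,0,0,0],
  [0,0,0.002,-0.006,0,0,0],
  [0,0,0.002,-0.012,0,0,0],
  [0,0,0.002,-0.018,0,0,0],
  [0,0,0.002,-0.026,0,0,0],
  [0,0,0.002,-0.04,0,0,0],
  [0,0,0.002,-0.07,0,0,0],
  [0,0,0.002,-0.12,0,0,0],
  [0,0,0.002,-0.2,0,0,0],
  [0,0,0.002,-0.2,0,0,0],
])

```text
clock: 5.4
tool_pos: [0.5478, 0.2242, 0.1636]
eef_rot: [0.999, 0.04, 0.006, -0.004]
contact_force: [1.9, -0.1, -2.0]
opening: 0.222
finger_force: 50.0
```

Run:
```python
from h import *
p,d,c=snap('wrist','w3'); s=get_state();print(s['tool_pos'],s['eef_rot'],s['moment'],s['finger_force'],s['contact_force'])
```

```text
[0.54624648 0.22340803 0.16113227] [ 0.99918891  0.03994545  0.0043723  -0.00260247] [-0.0526172   0.11967857 -0.00829662] 49.997153878211975 [ 0.79193602 -1.03615561 -1.94891682]
```

View pics/w3.png

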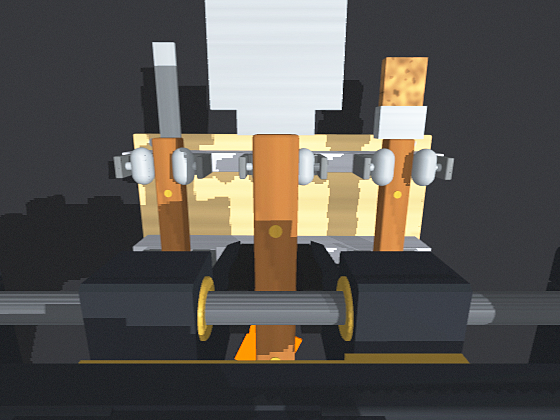

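The scraper is out of the clips and held at the middle of its handle (dot at (276,231)), and the spatula and brush are still clipped. Next I'll check how it sits in the hand.

In the tool's units: -0.02 m / 0.5 = -0.04.

inch_along([
  [0,0,0,-0.04,0,0,0],
  [0,0,0,-0.04,0,0,0],
  [0,0,0,-0.04,0,0,0],
  [0,0,0,-0.04,0,0,0],
])

```text
clock: 5.85
tool_pos: [0.5429, 0.2208, 0.1758]
eef_rot: [0.999, 0.04, -0.001, 0.0]
contact_force: [-0.5, 0.2, -1.9]
opening: 0.219
finger_force: 50.0
```

Create held.py:
```python
from h import *
np.set_printoptions(precision=4,suppress=True)
s=get_state(); p,d,c=snap('wrist','w4'); W=np.load('w4.npz')['W']; p=p.astype(int)
M=R.from_quat(s['eef_rot']).as_matrix(); L=(W-s['tool_pos'])@M
u,v=np.meshgrid(np.arange(560),np.arange(420))
near=(d>.05)&(abs(L[...,1])<.04)&(L[...,2]<.03)&(L[...,2]>-.05)
hm=near&(u>255)&(u<297)&(v>138)&(v<230)&(p[...,0]-p[...,2]>30)
bm=near&(u>205)&(u<350)&(v<105)&(p[...,0]-p[...,2]<30)
for n,m in(('handle',hm),('blade',bm)):
    Q=L[m]; A=np.c_[Q[:,:2],np.ones(len(Q))]; k=np.linalg.lstsq(A,Q[:,2],rcond=None)[0]
    print(n,len(Q),Q[:,0].min(),Q[:,0].max(),Q[:,1].min(),Q[:,1].max(),'z=ax+by+c',k)
for a in(0.02,.04,.055):
    q=L[hm&(abs(L[...,0]-a)<.004)]; print(a,(q[:,1].min()+q[:,1].max())/2 if len(q) else None)
cy=[u[hm&(abs(L[...,0]-a)<.004)] for a in (.02,.05)]
row=lambda x: L[p[...,0]>=0]
print(s['tool_pos'],s['eef_rot'],M,s['contact_force'],s['moment'])
```

```bash
python3 held.py
```

```text
handle 3717 0.02062424769408328 0.06076699873077962 -0.008951053477156114 0.009216256407671267 z=ax+by+c [ 0.0018 -0.0013 -0.0108]
blade 14363 0.07542321651111936 0.11768840681863764 -0.030319396729260532 0.030183594085288132 z=ax+by+c [ 0.0038 -0.0013  0.0041]
0.02 0.0001326014652575768
0.04 9.459146329924683e-05
0.055 8.97490418948297e-05
[0.5429 0.2208 0.1758] [ 0.9992  0.0396 -0.0007  0.0002] [[ 0.9969  0.0791 -0.0015]
 [ 0.0791 -0.9969 -0.0004]
 [-0.0015  0.0003 -1.    ]] [-0.456   0.1689 -1.8901] [-0.0294  0.121  -0.066 ]
```

It is held level and centred, with the TCP 7 mm above the underside. Next, carry it over the tray.

In the tool's units: 0.4 m / 0.5 = 0.8, -0.05 m / 0.5 = -0.1, -0.05 rad / 4 = -0.0125.

inch_along([
  [0,-0.006,0.04,0,0,0,-0.0025],
  [0,-0.016,0.12,0,0,0,-0.0075],
  [0,-0.028,0.2,0,0,0,-0.0125],
  [0,-0.04,0.29,0,0,0,-0.0175],
  [0,-0.052,0.38,0,0,0,-0.025],
  [0,-0.064,0.47,0,0,0,-0.03],
  [0,-0.076,0.56,0,0,0,-0.035],
  [0,-0.088,0.64,0,0,0,-0.04],
  [0,-0.1,0.72,0,0,0,-0.045],
  [0,-0.11,0.8,0,0,0,-0.05],
])

```text
clock: 6.9
tool_pos: [0.5194, -0.1839, 0.1759]
eef_rot: [0.99, 0.139, -0.001, -0.0]
contact_force: [1.1, -0.0, -1.4]
opening: 0.22
finger_force: 50.0
```

inch_along([
  [0,-0.02,0.07,0,0,0,-0.005],
  [0,-0.036,0.12,0,0,0,-0.01],
  [0,-0.052,0.18,0,0,0,-0.016],
  [0,-0.06,0.21,0,0,0,-0.016],
  [0,-0.066,0.22,0,0,0,-0.016],
  [0,-0.066,0.22,0,0,0,-0.016],
  [0,-0.066,0.22,0,0,0,-0.016],
  [0,-0.066,0.22,0,0,0,-0.016],
  [0,-0.066,0.22,0,0,0,-0.016],
])

```text
clock: 7.8
tool_pos: [0.5192, -0.2957, 0.1768]
eef_rot: [0.985, 0.172, 0.0, -0.0]
contact_force: [0.5, -0.1, -1.8]
opening: 0.218
finger_force: 50.0
```

```bash
python3 held.py
```

```text
handle 3716 0.020741706226352113 0.06083536469475279 -0.00874006069860634 0.009450298564067273 z=ax+by+c [ 0.004   0.0032 -0.0109]
blade 14347 0.07552821577712952 0.11777896705921082 -0.030024470061880165 0.030261500161212637 z=ax+by+c [ 0.0039 -0.0004  0.0041]
0.02 0.0003551189327304664
0.04 0.0002985421308804321
0.055 0.00027539729831003567
[ 0.5192 -0.2957  0.1768] [ 0.9852  0.1716  0.0001 -0.0002] [[ 0.9411  0.338   0.0001]
 [ 0.338  -0.9411  0.0005]
 [ 0.0003 -0.0005 -1.    ]] [ 0.5475 -0.0671 -1.7858] [-0.0507 -0.0155 -0.0134]
```

View pics/w4.png

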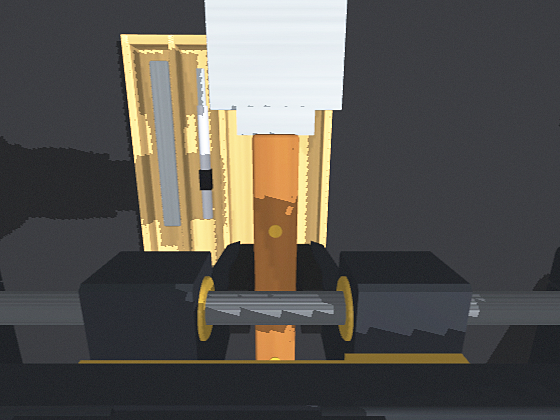

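The scraper is over the wide pocket and aligned with it. The left rim runs from (122,35) and the right rim is at about columns 320–332. Next I'll check the tray's rim in tool coordinates.

Run:
```python
from h import *
np.set_printoptions(precision=4,suppress=True)
s=get_state(); M=R.from_quat(s['eef_rot']).as_matrix(); z=np.load('w4.npz'); W=z['W'];L=(W-s['tool_pos'])@M
m=(z['d']>.1)&(W[...,2]>.021)&(W[...,2]<.032)&(abs(L[...,1])<.2)&(abs(L[...,0])<.2)
Q=L[m]; print(m.sum(),np.median(W[m][:,2]))
for x in np.arange(-.06,.13,.02):
    q=Q[abs(Q[:,0]-x)<.008]
    if len(q): print(round(x,3),q[:,1].min(),q[:,1].max())
print('x max',Q[:,0].max(),np.percentile(Q[:,0],99.5))
```

```text
6319 0.025188472861505745
-0.06 -0.13206689108651443 -0.05073681332359986
-0.04 -0.1328560517366273 0.05112205217018096
-0.02 -0.13266916488814773 0.05104145494467649
0.0 -0.13289192323521662 0.0512357594221569
0.02 -0.1323893462247573 0.051323682231524025
0.04 -0.13287788644520798 0.05133246919953535
0.06 -0.1326983449192993 0.05142725163195441
0.08 -0.13254355687689276 0.051231554886232836
0.1 -0.1327520288260714 -0.08596978743875627
0.12 -0.13282402435214366 -0.08606046330305055
x max 0.14203932626940802 0.14133502507236947
```

In the tool's units: 0.155 m / 0.5 = 0.31, 0.15 m / 0.5 = 0.3.

inch_along([
  [0,-0.01,-0.002,0.04,0,0,0],
  [0,-0.01,-0.002,0.11,0,0,0],
  [0,-0.01,-0.002,0.18,0,0,0],
  [0,-0.01,-0.002,0.24,0,0,0],
  [0,-0.01,-0.002,0.28,0,0,0],
  [0,-0.01,-0.002,0.3,0,0,0],
  [0,-0.01,-0.002,0.31,0,0,0],
  [0,-0.01,-0.002,0.31,0,0,0],
  [0,-0.01,-0.002,0.31,0,0,0],
])

```text
clock: 8.75
tool_pos: [0.5145, -0.2982, 0.0228]
eef_rot: [0.985, 0.171, 0.001, 0.001]
contact_force: [0.7, 0.4, -1.5]
opening: 0.219
finger_force: 50.0
```

inch_along([
  [0,0,0,0.004,0,0,0],
  [0,0,0,0.008,0,0,0],
  [0,0,0,0.012,0,0,0],
  [0,0,0,0.013,0,0,0],
  [0,0,0,0.014,0,0,0],
  [0,0,0,0.014,0,0,0],
])

```text
clock: 9.35
tool_pos: [0.5137, -0.2979, 0.0147]
eef_rot: [0.985, 0.171, -0.0, -0.0]
contact_force: [-0.1, -0.8, -1.7]
opening: 0.214
finger_force: 50.0
```

In the tool's units: 0.001 m / 0.5 = 0.002, 0.0005 m / 0.5 = 0.001.

inch_along([
  [0,0,0,0.001,0,0,0],
  [0,0,0,0.002,0,0,0],
  [0,0,0,0.002,0,0,0],
])

```text
clock: 9.65
tool_pos: [0.5137, -0.2979, 0.0137]
eef_rot: [0.985, 0.171, -0.0, -0.0]
contact_force: [0.2, 0.3, -1.5]
opening: 0.22
finger_force: 50.0
```

inch_along([
  [0,0,0,0.001,0,0,0],
  [0,0,0,0.001,0,0,0],
])

```text
clock: 9.85
tool_pos: [0.5137, -0.2979, 0.0132]
eef_rot: [0.985, 0.171, -0.0, 0.0]
contact_force: [-0.6, 0.8, -1.8]
opening: 0.218
finger_force: 50.0
```

In the tool's units: 0.0005 m / 0.5 = 0.001.

inch_along([
  [0,0,0,0.001,0,0,0],
  [0,0,0,0.001,0,0,0],
])

```text
clock: 10.05
tool_pos: [0.5137, -0.2979, 0.0127]
eef_rot: [0.985, 0.171, 0.0, 0.0]
contact_force: [-1.3, -0.3, -1.3]
opening: 0.219
finger_force: 50.0
```

inch_along([
  [0,0,0,0.001,0,0,0],
  [0,0,0,0.001,0,0,0],
])

```text
clock: 10.25
tool_pos: [0.5138, -0.2979, 0.0126]
eef_rot: [0.985, 0.171, 0.0, 0.0]
contact_force: [-0.8, 1.5, 4.4]
opening: 0.221
finger_force: 50.0
```

It is in contact with the floor at about 6 N. Release with a limited opening, then lift.

inch_along([
  [0.25,0,0,0,0,0,0],
  [0.3,0,0,0,0,0,0],
  [0.4,0,0,0,0,0,0],
  [0.4,0,0,0,0,0,0],
  [0.4,0,0,0,0,0,0],
  [0.4,0,0,0,0,0,0],
], grip_force=10)

```text
clock: 10.85
tool_pos: [0.5138, -0.2979, 0.0122]
eef_rot: [0.985, 0.171, 0.0, 0.0]
contact_force: [-1.0, -0.1, 0.1]
opening: 0.398
finger_force: 0.0
```

inch_along([
  [0.4,0,0,-0.01,0,0,0],
  [0.4,0,0,-0.04,0,0,0],
  [0.4,0,0,-0.1,0,0,0],
  [0.4,0,0,-0.18,0,0,0],
  [0.4,0,0,-0.26,0,0,0],
  [0.4,0,0,-0.34,0,0,0],
  [0.4,0,0,-0.42,0,0,0],
  [0.4,0,0,-0.48,0,0,0],
  [0.4,0,0,-0.48,0,0,0],
  [0.4,0,0,-0.48,0,0,0],
])

```text
clock: 11.85
tool_pos: [0.5137, -0.298, 0.2537]
eef_rot: [0.985, 0.171, 0.001, 0.001]
contact_force: [-0.2, -0.2, -0.9]
opening: 0.398
finger_force: 0.0
```

Run:
```python
from h import *
p,d,c=snap('wrist','w5')
```

```text
(no output)
```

View pics/w5.png

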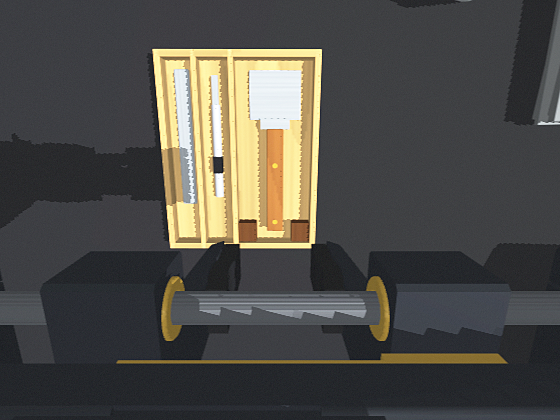

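The scraper lies flat in the wide pocket. Its handle end, at (275,230), is between the key blocks at (248,231) and (300,231), and its blade is at the far end, centred at (275,95). The hand is clear.

```bash
python3 -c "
from plant import *
print(finish_job())"
```

```text
the job is handed in; nothing more can be done
None
```

The scraper is out of its clips and lying flat in the wide pocket, handle end between the key blocks and blade at the other end; the spatula and brush are still clipped in the rack, and I handed the job in at about 12 s.

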